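# Clamp the locating pin and hold the jig cover home

## Robot

A 7-joint arm with a two-finger parallel gripper is mounted at the origin on the work surface. World frame = base frame: x ahead of the robot, y to its left, z up, the work surface at z = 0. Lengths are in m, angles in rad, forces in N, time in s.
With the tool pointing down it reaches from about 0.4 to 0.85 m from the base axis. Payload 6.9 kg.
Tool frame: the origin (TCP) lies at the very end of the fingers, on their centre line; the grasp point (between the pads) lies 19 mm behind it; z points along the fingers, y is the line along which they close (so a half turn about z gives the same grasp; the last joint's range is limited). The gripper opens to 85 mm and grips with 20 to 120 N. Pads are 22 mm wide; open, the fingers measure 114 mm over their backs; the gripper's body (76 mm by 85 mm) begins 54 mm behind the grasp point. The pads swing forward as they close: fully open they stand 13 mm farther back than shut.
Start: joints at [1.296, 0.507, -0.238, 1.5, 0.126, 1.149, -0.155], TCP at [0.232, -0.58, 0.231] pointing down, gripper open.
Joint ranges: [-3.08, 3.08], [-0.24, 2.05], [-1.43, 1.35], [0, 2.5], [-1.52, 4.66], [0.17, 1.96], [-2.89, 2.89]. Speed limits (rad/s): [2.39, 2.39, 3.14, 3.14, 3.14, 3.14, 3.14].

## Interface

Orientations are given as [roll, pitch, yaw] about the fixed x, y, z axes, in that order (R = Rz(yaw) Ry(pitch) Rx(roll)).
In Python, from plant import manip gives the robot as it stands.
- The arm moves only by the shell command python3 -m creep 'ROWS'. ROWS is text: rows parted by semicolons, each of 5 numbers parted by spaces: the shift along the tool's x, y, z scaled (see below), then the turn about the tool's z scaled (see below), then the finger opening in mm, from 0 to 85.4. In form: tx ty tz twist claw; .... A call has exactly 10 rows; each row is the pose to reach, as a shift and turn from the pose commanded when the call began, along the tool's axes at that moment; what a row does not reach only later rows make up. The controller multiplies each number of a shift by 15 cm and each number of a turn by pi/2 rad. A row lasts 1/10 s, in which the tool goes at most 50 mm and 8.59 degrees, less where a joint would pass 70% of its speed; a pose out of reach is approached as far as the arm can. A call with a number of a shift or a turn outside -1 to 1 is refused whole. A call with a gripper value outside its range is refused whole. The fingers move at their own pace and stop on an object; the grip force is fixed at half the most. Time passes only in rows, so rows that repeat a pose let the fingers close, or fill a call up. It gives the time, the measured TCP pose, the force, the opening and the grip force at its end, in the units of the state.
- manip.get_state(): the state, without advancing time (a new reading comes with each control period).
- manip.snapshot(name): name is "scene" or "top" or "wrist"; returns a dict with "frame" (400x640x3 uint8, red, green, blue), "fx", "fy", "cx", "cy" (pixels), "pose" (4x4, takes a point from camera to world coordinates). Camera axes: x right, y up, looking along -z (the intrinsics and any distortion apply to the point x, -y, -z); pixel columns grow to the right and rows downward; lengths in m; the calibration is good to about 2 mm. A picture is of the moment at which its call begins. There is no depth.
- manip.close_job(): hands the job in; it is judged then, once.
The state is a dict: "time_s": time; "joint_positions": joint angles; "qd": joint speeds; "joint_torque": joint torques, N m; "eef_pos": TCP position; "eef_rot": TCP orientation; "wrist_force": force on the tool from outside, world axes, zero at the start; "ft_torque": the same for the moment, N m; "opening": opening from 0.0 (shut) to 1.0 (fully open); "finger_force": force on a finger pad.
Only numpy, scipy, OpenCV 4.12 (cv2) and the standard library are available. Lean on these libraries where they do the work, as an engineer would, in place of code of your own. Each camera call takes 0.05 s, during which the arm holds its last target. There are 200 camera calls.

## Task

Turn the chuck's sleeve clockwise by its red post until the three jaws grip the locating pin firmly. Then take the orange-handled jig cover, keep it level and rest it on the pin's tip with its hidden bore about a centimetre off the pin, slide it across until it drops on, and gently press it down against the spring plungers until they are fully home. Finish while still gripping the cover and holding it down there, and leave the other things on the bench where they are.

Things in the scene. Friction and masses are not known exactly. Their poses are not given: they have to be found in the camera images.
- fixture: Fixed drilling fixture on the bench: green base plate 140 x 120 x 12 mm carrying a dark round chuck body (76 mm diameter, top face 40 mm above the bench). Origin: centre of its underside, on the chuck's vertical axis, at bench height; z up.
- sleeve (a joint): Turn of the chuck's knurled sleeve (92 mm diameter, 15 to 35 mm above the bench), rad. 0 = jaws open; grows clockwise seen from above. Each rad moves all three jaws 8 mm inward; they meet the pin at about 1.0. It stays where it is left (needs about 0.3 N m to turn) and holds the clamp. Tighten with 10 to 15 N at the post.
- post_grip (a point): Where to hold the upright red post (14 mm diameter, from the lever up to 82 mm above the bench) at the end of the sleeve's steel lever: on the post's axis, 62 mm above the bench, 88 mm from the chuck's axis, which it circles with the sleeve. Lever top 32 mm above the bench. At sleeve = 0 it lies along the fixture's x axis turned +120 degrees, roughly left (+y).
- jaw0: One of three coupled steel jaws on the chuck's face (18 mm long radially, 10 wide, 40 to 54 mm above the bench). Origin: foot of its inner face.
- jaw1: The second jaw, 120 degrees on; as jaw0.
- jaw2: The third jaw, 240 degrees on; as jaw0.
- pin: Loose round aluminium locating pin, 12 mm diameter, 66 mm long, standing upright 20 mm deep (0.5 mm loose) in the chuck's centre socket, 20 mm above the bench at its foot. Origin: centre of its foot; z along it to the tip.
- pin_tip (a point): Topmost point of the pin's rounded end, 86 mm above the bench; the end is a half ball of 6 mm radius.
- plungers (a joint): How far the three brass spring plungers (10 mm diameter, 30 mm from the chuck's axis, between the jaws, tops 64 mm above the bench, moving together) are pressed down, m: 0 = up, 0.006 = stop. They push up with 6 N at first and 15 N at the stop, and spring back when let go.
- cover: The jig cover to fit, loose, 0.24 to 0.36 kg: aluminium plate 76 x 76 x 12 mm with four small brass bushes and, on its centre, a square ORANGE handle block 30 x 30 mm rising from 12 to 46 mm above the underside. Origin: centre of the underside; x and y square to the plate's and block's sides, z up. It lies flat on the bench, at one of two places to the robot's right.
- cover_bore (a point): Centre of the mouth of the cover's blind bore, at the middle of its underside: square, 15 x 15 mm, sides along the cover's x and y, 38 mm deep, going up into the handle block (not visible from above).
- blue_cover: A second cover, same shape but with a BLUE block, for another job: leave it. It lies at the other of the two places. Origin: centre of the underside.
- wrench: Bystander: steel wrench lying on the bench.
- screwdriver: Bystander: screwdriver lying on the bench.
- oil_bottle: Bystander: white bottle with red cap, 52 mm diameter, 130 mm high.
- bearing: Bystander: closed steel bearing, 52 mm diameter, 15 mm high.
- offcut: Bystander: aluminium bar 100 x 30 x 30 mm.

How it is judged:
By the outcome, as a careful person would: the job done as asked, in the order asked, and still so for the second after the job is handed in, while the arm keeps its last pose, push and grip.
It also fails if it takes over 67 s, if anything falls off the work surface, if the arm or the gripper's body presses on something with over 40 N, if the wrist force passes 120 N, or if a joint passes its speed limit or range.

## Working session

There is one attempt and no reset: what is moved stays moved. The work goes in short steps, Python scripts to look and compute and a shell command to move; the robot and the scene stay as the last step left them, time stands still between calls to the robot, and variables do not carry over. Pictures are saved under pics/ and viewed, at most 10 in all, crops included, and the job is handed in when it is done.

```bash
ls; mkdir -p pics; python3 - <<'E'
from plant import manip
import cv2,numpy as np
s=manip.get_state();print(s)
for n in ["scene","top"]:
    d=manip.snapshot(n);print(n,d["fx"],d["fy"],d["cx"],d["cy"],d["pose"],[k for k in d])
    cv2.imwrite(f"pics/{n}0.png",d["frame"][:,:,::-1]);np.save(f"{n}0.npy",d["frame"])
E
```

```text
pics
{'time_s': 0.0, 'joint_positions': array([ 1.29548572,  0.50835502, -0.23747275,  1.50112499,  0.12568276,
        1.14889499, -0.15481665]), 'qd': array([ 0.00059124,  0.00045622, -0.00067142, -0.00012426,  0.00214671,
       -0.00061547, -0.00142198]), 'joint_torque': array([ 2.19276393e-03, -6.20592284e+01, -2.18526945e+00, -2.49659854e+01,
        1.29108480e-02,  1.21381134e-02, -7.99585814e-05]), 'eef_pos': array([ 0.23201678, -0.57980216,  0.2304199 ]), 'eef_rot': array([-3.13979497e+00,  4.00131671e-05,  3.80757858e-01]), 'wrist_force': array([ 0.13164545,  0.07396323, -0.0610814 ]), 'ft_torque': array([ 0.02883763,  0.01100425, -0.03050931]), 'finger_force': 0.0, 'opening': 0.996451255962562}
scene 424.33420586975524 424.33420586975524 320.42095510923735 200.45939197508022 [[ 0.79363524 -0.34924059  0.49817077  1.2135541 ]
 [ 0.60835679  0.4645886  -0.64347451 -0.74988384]
 [-0.00671704  0.81374962  0.58117677  0.75409851]
 [ 0.          0.          0.          1.        ]] ['frame', 'fx', 'fy', 'cx', 'cy', 'pose']
top 449.1848688491949 449.1848688491949 319.53937267635257 204.6196923267225 [[-1.60067195e-02  9.95319001e-01 -9.53093445e-02  5.04264182e-01]
 [-9.99871877e-01 -1.59226955e-02  1.64209746e-03  1.46228067e-02]
 [ 1.16829132e-04  9.53234178e-02  9.95446348e-01  1.38124227e+00]
 [ 0.00000000e+00  0.00000000e+00  0.00000000e+00  1.00000000e+00]] ['frame', 'fx', 'fy', 'cx', 'cy', 'pose']
```

View pics/top0.png

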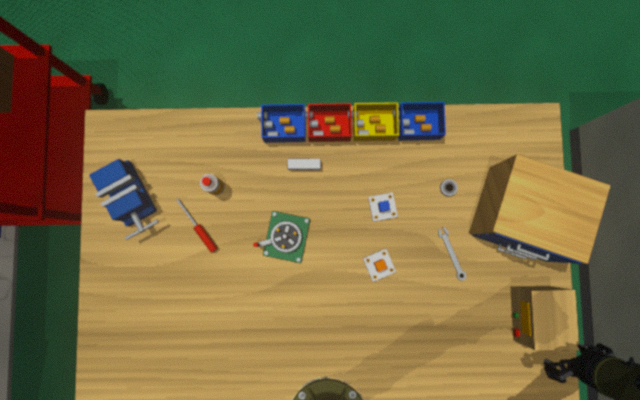

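View pics/scene0.png

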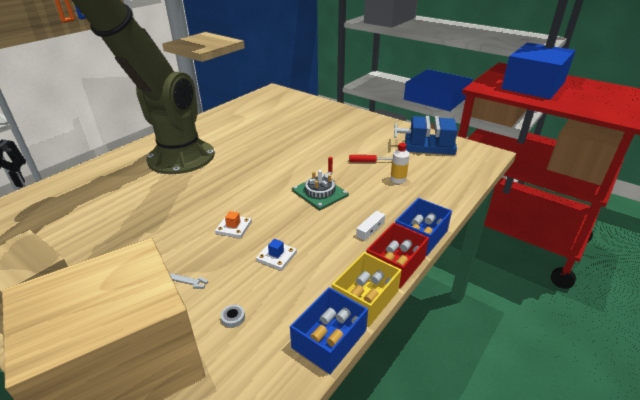

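The top view shows the green plate at about (286,237), the red post at (257,244), the orange cover at (380,265), and the blue one at (384,207). The scene view agrees. It has orange at (232,218), the fixture at (320,188) and the post at (331,163).

```bash
cat > h.py <<'E'
import cv2,numpy as np
from plant import manip
def ray(d,u,v):
    P=d["pose"];r=P[:3,:3]@np.array([(u-d["cx"])/d["fx"],-(v-d["cy"])/d["fy"],-1.]);return P[:3,3],r
def plane(d,u,v,z):
    o,r=ray(d,u,v);return o+r*(z-o[2])/r[2]
def cross(rays):
    A=np.zeros((3,3));b=np.zeros(3)
    for o,r in rays:
        r=r/np.linalg.norm(r);M=np.eye(3)-np.outer(r,r);A+=M;b+=M@o
    return np.linalg.solve(A,b)
def mask(d,lo,hi):
    h=cv2.cvtColor(d["frame"],cv2.COLOR_RGB2HSV);return cv2.inRange(h,np.array(lo),np.array(hi))
def blobs(m,amin=8):
    c,_=cv2.findContours(m,cv2.RETR_EXTERNAL,cv2.CHAIN_APPROX_NONE);return [x for x in c if cv2.contourArea(x)>=amin]
E
python3 - <<'E'
from h import *
np.set_printoptions(precision=4,suppress=True)
D={n:manip.snapshot(n) for n in["top","scene"]}
for n,box in(("top",(220,180,420,300)),("scene",(200,140,420,280))):
    d=D[n]
    for name,lo,hi,z in(("green",(50,80,40),(85,255,255),.012),("red",(0,150,80),(6,255,255),.075),("orange",(7,190,150),(16,255,255),.046)):
        m=mask(d,lo,hi);k=np.zeros_like(m);k[box[1]:box[3],box[0]:box[2]]=255;m&=k
        for c in blobs(m,10):
            r=cv2.minAreaRect(c);M=cv2.moments(c)
            print(n,name,"area",cv2.contourArea(c),"rect",np.round(r[0],1),np.round(r[1],1),"ctr",plane(d,*r[0],z), "bb",cv2.boundingRect(c))
            pts=np.array([plane(d,*p,z)[:2]*1000 for p in c[:,0]],np.float32);q=cv2.minAreaRect(pts);print("   world mm rect",q, cv2.boxPoints(q).tolist())
# white cover plates
d=D["top"];m=mask(d,(0,0,185),(179,60,255));
for c in blobs(m,200):
    r=cv2.minAreaRect(c)
    if 340<r[0][0]<420 and 180<r[0][1]<300:
        pts=np.array([plane(d,*p,.012)[:2]*1000 for p in c[:,0]],np.float32);print("plate",r[0],cv2.minAreaRect(pts))
a=np.hstack([cv2.resize(D["top"]["frame"][200:275,240:340],(400,300),interpolation=2),cv2.resize(D["scene"]["frame"][140:215,280:380],(400,300),interpolation=2)])
cv2.imwrite("pics/c1.png",a[:,:,::-1])
E
```

```text
top green area 579.0 rect [286.2 236.5] [37.9 44.3] ctr [0.5394 0.1152 0.012 ] bb (265, 212, 44, 50)
   world mm rect ((539.7882080078125, 115.17228698730469), (115.46305847167969, 134.34434509277344), 77.41069793701172) [[461.6477966308594, 73.46968078613281], [592.7621459960938, 44.1878547668457], [617.9285888671875, 156.87489318847656], [486.81427001953125, 186.15672302246094]]
top orange area 64.0 rect [380.1 265.2] [8.5 8.9] ctr [ 0.4499 -0.1632  0.046 ] bb (375, 260, 11, 11)
   world mm rect ((449.87432861328125, -163.23220825195312), (24.76599884033203, 26.471832275390625), 25.29110336303711) [[433.0236511230469, -156.55520629882812], [444.3328552246094, -180.48968505859375], [466.7250061035156, -169.90921020507812], [455.4158020019531, -145.9747314453125]]
scene green area 427.0 rect [319.5 196.3] [54.3 23.6] ctr [0.562  0.0875 0.012 ] bb (293, 183, 55, 26)
   world mm rect ((545.2392578125, 109.05363464355469), (121.92607116699219, 140.21876525878906), 77.14984893798828) [[463.32745361328125, 65.20988464355469], [600.0344848632812, 34.02494430541992], [627.1510620117188, 152
[... 1408 characters left out ...]
36.5225219726562, 428.6043395996094], [660.9528198242188, 383.3692932128906], [678.4642944335938, 392.8268127441406], [654.0339965820312, 438.0618591308594]]
scene orange area 125.0 rect [231.2 218.8] [11.5 14.5] ctr [ 0.465  -0.1794  0.046 ] bb (226, 212, 13, 15)
   world mm rect ((465.0494384765625, -179.645263671875), (32.922996520996094, 61.53057098388672), 36.02278137207031) [[433.64239501953125, -164.44393920898438], [469.82891845703125, -214.20883178710938], [496.45648193359375, -194.84658813476562], [460.26995849609375, -145.08169555664062]]
plate (379.3189392089844, 264.57757568359375) ((450.48809814453125, -165.4595947265625), (73.8408203125, 75.31319427490234), 21.975011825561523)
```

View pics/c1.png

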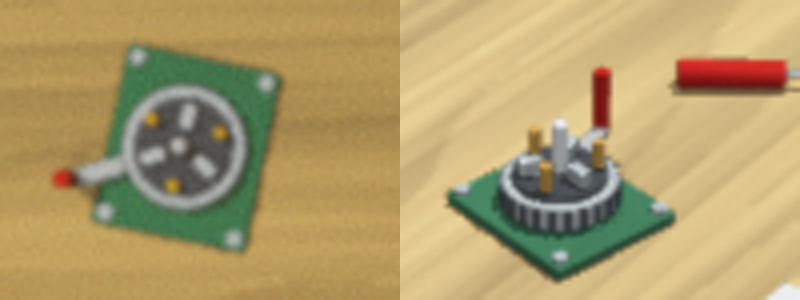

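The crop confirms it: the lever points left, the post top is at about top pixel (255.7,244.7), the jaws are open, and the pin is upright at (285,236). I'm moving towards the covers, then taking a closer wrist view.

```bash
python3 -m creep '0.1 -0.1 0 0 85;0.25 -0.2 0 0 85;0.4 -0.35 0 0 85;0.5 -0.45 0 0 85;0.6 -0.55 0 0 85;0.7 -0.65 0 0 85;0.8 -0.7 0 0 85;0.87 -0.76 0 0 85;0.93 -0.81 0 0 85;0.93 -0.81 0 0 85'; python3 -m creep '0.1 -0.1 0 0 85;0.25 -0.2 0 0 85;0.4 -0.35 0 0 85;0.5 -0.45 0 0 85;0.6 -0.55 0 0 85;0.7 -0.65 0 0 85;0.8 -0.7 0 0 85;0.87 -0.76 0 0 85;0.93 -0.81 0 0 85;0.93 -0.81 0 0 85'
python3 - <<'E'
from h import *
s=manip.get_state();print(s["joint_positions"],s["eef_pos"],s["eef_rot"])
d=manip.snapshot("wrist");print(d["pose"],d["fx"],d["cx"],d["cy"])
cv2.imwrite("pics/w1.png",d["frame"][:,:,::-1])
np.savez("w1.npz",**d)
E
```

```text
time_s: 1.2
eef_pos: [0.3175, -0.4142, 0.2314]
eef_rot: [-3.141, -0.0, 0.383]
wrist_force: [-0.1, -0.8, 0.6]
opening: 0.998
finger_force: 0.0
time_s: 2.2
eef_pos: [0.4016, -0.2501, 0.2313]
eef_rot: [-3.141, -0.0, 0.382]
wrist_force: [-0.1, -0.5, -0.7]
opening: 0.997
finger_force: 0.0
[ 0.77518826  0.28057656 -0.35229326  1.88213442  0.11341259  0.99807314
 -0.81446211] [ 0.40158136 -0.25013001  0.23132743] [-3.14141258e+00 -4.32926833e-04  3.82348172e-01]
[[ 3.72548877e-01  8.86800488e-01  2.73481678e-01  4.71199912e-01]
 [-9.28012544e-01  3.55931536e-01  1.10024817e-01 -2.23135963e-01]
 [ 2.29307305e-04 -2.94784049e-01  9.55563871e-01  3.74508532e-01]
 [ 0.00000000e+00  0.00000000e+00  0.00000000e+00  1.00000000e+00]] 292.352553427043 318.9763759024784 199.80228632120566
```

View pics/w1.png

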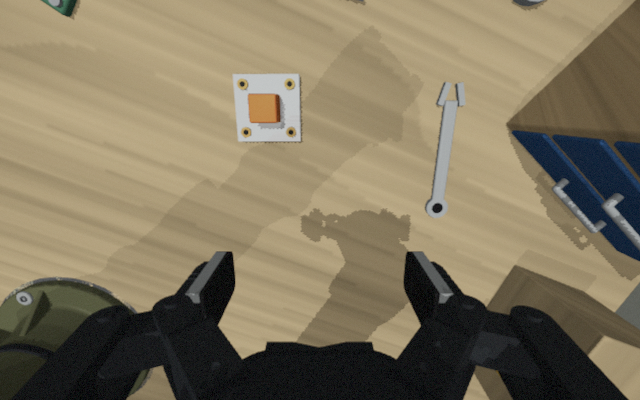

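Wrist view: orange cover with plate centre about (267,108) and block top about (264,107). The wrench is well clear at (440,150). I'm measuring that and the fixture next.

```bash
cat >> h.py <<'E'
def cover(d):
    out={}
    for nm,lo,hi,z in(("orange",(7,190,90),(16,255,255),.046),("plate",(0,0,165),(179,40,255),.012)):
        for c in blobs(cv2.morphologyEx(mask(d,lo,hi),cv2.MORPH_OPEN,np.ones((2,2))),150):
            pts=np.array([plane(d,*p,z)[:2]*1000 for p in c[:,0]],np.float32);q=cv2.minAreaRect(pts)
            if nm=="plate" and not 60<max(q[1])<95: continue
            print(nm,cv2.minAreaRect(c)[0],np.round(q[0],1),np.round(q[1],1),round(q[2],1))
E
python3 - <<'E'
from h import *
d=dict(np.load("w1.npz"));cover(d)
E
python3 -m creep '0.1 -0.1 0 -0.05 85;0.2 -0.2 0 -0.1 85;0.3 -0.35 0 -0.15 85;0.4 -0.45 0 -0.2 85;0.4 -0.55 0 -0.25 85;0.4 -0.65 0 -0.3 85;0.4 -0.75 0 -0.35 85;0.4 -0.85 0 -0.4 85;0.4 -0.95 0 -0.45 85;0.4 -1 0 -0.5 85'
python3 - <<'E'
from h import *
s=manip.get_state();print(s["joint_positions"],s["eef_pos"],s["eef_rot"])
E
```

```text
plate (267.0111389160156, 107.93560791015625) [ 449.3 -166.9] [76.8 76.4] 22.1
time_s: 3.25
eef_pos: [0.4008, -0.0875, 0.2314]
eef_rot: [3.142, -0.0, 1.174]
wrist_force: [0.3, -0.5, -0.2]
opening: 0.993
finger_force: 0.0
[ 0.65037038  0.19986358 -0.59795836  2.01544432  0.13642385  0.96454848
 -0.41266493] [ 0.40081681 -0.08750904  0.23144021] [ 3.14150276e+00 -3.37226025e-05  1.17444772e+00]
```

```bash
python3 -m creep '0.1 0.07 0 -0.05 85;0.2 0.14 0 -0.1 85;0.3 0.2 0 -0.15 85;0.4 0.27 0 -0.2 85;0.5 0.34 0 -0.25 85;0.65 0.45 0 -0.3 85;0.8 0.54 0 -0.35 85;0.9 0.62 0 -0.4 85;1 0.67 0 -0.445 85;1 0.67 0 -0.445 85'
python3 - <<'E'
from h import *
s=manip.get_state();print(s["joint_positions"],s["eef_pos"],s["eef_rot"])
d=manip.snapshot("wrist");cv2.imwrite("pics/w2.png",d["frame"][:,:,::-1]);np.savez("w2.npz",**d);print(d["pose"])
np.savez("t2.npz",**manip.snapshot("top"));np.savez("s2.npz",**manip.snapshot("scene"))
E
```

```text
time_s: 4.25
eef_pos: [0.5547, 0.0119, 0.2309]
eef_rot: [3.14, -0.002, 1.871]
wrist_force: [-0.6, -0.5, -0.4]
opening: 0.995
finger_force: 0.0
[ 0.42438663  0.46626374 -0.74566491  1.68558604  0.34226578  1.12368533
 -0.11725752] [0.55469587 0.01186816 0.23089979] [ 3.13968411e+00 -2.42449472e-03  1.87118707e+00]
[[ 0.95539887 -0.28206661 -0.08747241  0.53224492]
 [ 0.29531617  0.91368682  0.2792217   0.08223012]
 [ 0.00116327 -0.29260011  0.95623419  0.37422537]
 [ 0.          0.          0.          1.        ]]
```

View pics/w2.png

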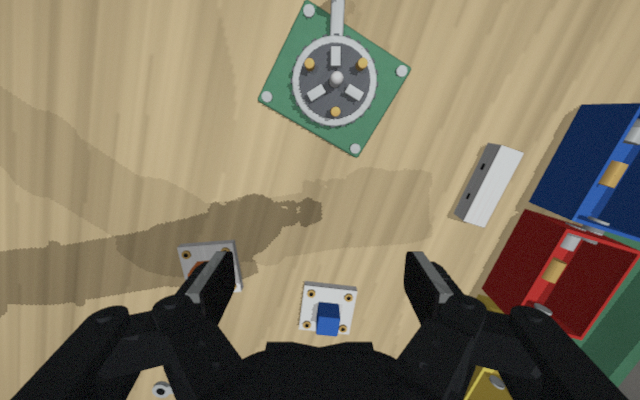

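Wrist view: the whole plate, the sleeve centred near (334,80), the pin tip near (336,77), and the lever going up at (337,15) with the post just out of view. Next I'll fix the chuck axis from the plate, sleeve and pin.

```bash
python3 - <<'E'
from h import *
np.set_printoptions(precision=4,suppress=True)
d=dict(np.load("w2.npz"))
m=mask(d,(60,80,40),(85,255,255));
k=np.zeros_like(m);k[0:170,230:430]=255;m&=k
c=np.vstack(blobs(m,30));P=np.array([plane(d,*p,.012)[:2]*1000 for p in c[:,0]],np.float32)
print("plate",cv2.minAreaRect(P))
h=cv2.cvtColor(d["frame"],cv2.COLOR_RGB2HSV)
# sleeve+chuck = non-green region inside the plate hull
hull=np.zeros_like(m);cv2.fillConvexPoly(hull,cv2.convexHull(c),255)
n=cv2.morphologyEx(hull&~m,cv2.MORPH_OPEN,np.ones((25,25)))
b=max(blobs(n,100),key=cv2.contourArea);e=cv2.fitEllipse(b);print("ellipse",e,plane(d,*e[0],.033), "sizes m",np.array(e[1])*(.374-.033)/292)
r=d["frame"][66:90,324:350].astype(int).sum(2);mm=(r>540).astype(np.uint8)
for x in blobs(mm*255,5):
    q=cv2.minEnclosingCircle(x);print("pin?",q[0][0]+324,q[0][1]+66,q[1],plane(d,q[0][0]+324,q[0][1]+66,.084))
# post from top and scene
R=[]
for f,box in(("t2.npz",(245,230,270,255)),("s2.npz",(322,150,340,180))):
    d=dict(np.load(f));m=mask(d,(0,120,60),(8,255,255))|mask(d,(172,120,60),(179,255,255));k=np.zeros_like(m);k[box[1]:box[3],box[0]:box[2]]=255;m&=k
    ys,xs=np.nonzero(m);print(f,len(xs),xs.min(),xs.max(),ys.min(),ys.max(),xs.mean(),ys.mean())
    print("  mean@0.06",plane(d,xs.mean(),ys.mean(),.065),"top row@.082",plane(d,xs[ys==ys.min()].mean(),ys.min()+.5,.082)); R.append(ray(d,xs.mean(),ys.mean()))
print(cross(R))
E
```

```text
plate ((539.4127807617188, 114.79166412353516), (117.62389373779297, 137.3890838623047), 77.41394805908203)
ellipse ((333.81121826171875, 80.27742767333984), (85.46914672851562, 91.90653228759766), 7.31817626953125) [0.5388 0.1169 0.033 ] sizes m [0.0998 0.1073]
pin? 337.0 75.80000019073486 4.3864426612854 [0.5394 0.1162 0.084 ]
t2.npz 15 254 258 243 246 255.8 244.2
  mean@0.06 [0.5172 0.2003 0.065 ] top row@.082 [0.5191 0.1988 0.082 ]
s2.npz 59 328 332 157 171 329.59322033898303 163.89830508474577
  mean@0.06 [0.5246 0.1892 0.065 ] top row@.082 [0.519  0.1988 0.082 ]
[0.5168 0.2011 0.0567]
```

The views agree: chuck axis about (0.539,0.1155), post about (0.516,0.200), radius 87 mm against 88 given. So the lever sits at about 105°. Approaching the post.

```bash
python3 -m creep '0.1 0 0.05 0 65;0.2 0 0.1 0 65;0.3 0.02 0.15 0 65;0.4 0.03 0.2 0 65;0.5 0.04 0.25 0 65;0.6 0.05 0.3 0 65;0.75 0.06 0.35 0 65;0.85 0.06 0.4 0 65;0.95 0.06 0.5 0 65;0.95 0.06 0.5 0 65'
cat > go.py <<'E'
import sys
from h import *
x,y,z,deg=map(float,sys.argv[1:5]);s=manip.get_state();p=s["eef_pos"];a=s["eef_rot"][2]
D=np.array([x,y,z])-p;c,n=np.cos(a),np.sin(a)
print("pos",np.round(p,4),"yaw",round(np.degrees(a),2),"F",np.round(s["wrist_force"],1),"t",s["time_s"])
print("rows:",np.round([(D[0]*c+D[1]*n)/.15,(D[0]*n-D[1]*c)/.15,-D[2]/.15,-((deg-np.degrees(a)+180)%360-180)/90],3),"q7",round(s["joint_positions"][6],2))
E
python3 go.py .5158 .2003 .043 105.5
```

```text
time_s: 5.4
eef_pos: [0.518, 0.149, 0.1554]
eef_rot: [-3.14, -0.0, 1.867]
wrist_force: [0.4, -0.5, -0.0]
opening: 0.76
finger_force: 0.0
pos [0.518  0.149  0.1554] yaw 106.99 F [ 0.4 -0.5 -0. ] t 5.4
rows: [0.332 0.086 0.749 0.017] q7 -0.45
```

```bash
python3 -m creep '0.1 0.02 0 0 65;0.2 0.04 0 0 65;0.3 0.08 0 0.017 65;0.332 0.086 0.1 0.017 65;0.332 0.086 0.25 0.017 65;0.332 0.086 0.4 0.017 65;0.332 0.086 0.55 0.017 65;0.332 0.086 0.65 0.017 65;0.332 0.086 0.72 0.017 65;0.332 0.086 0.745 0.017 65'
python3 go.py .5158 .2003 .043 105.5
python3 - <<'E'
from h import *
d=manip.snapshot("wrist");cv2.imwrite("pics/w3.png",d["frame"][:,:,::-1])
E
```

```text
time_s: 6.4
eef_pos: [0.5178, 0.1982, 0.0441]
eef_rot: [-3.141, 0.001, 1.837]
wrist_force: [0.2, 0.1, 1.2]
opening: 0.762
finger_force: 0.0
pos [0.5178 0.1982 0.0441] yaw 105.26 F [0.2 0.1 1.2] t 6.4
rows: [ 0.017 -0.009  0.007 -0.003] q7 -0.68
```

View pics/w3.png

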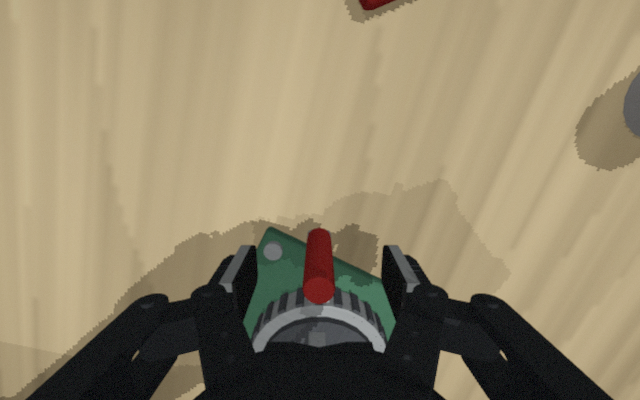

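The red post stands midway between the fingers, its top at (319,290). I'm closing on it.

```bash
python3 - <<'E'
from h import *
d=manip.snapshot("wrist");print(plane(d,319,290,.082))
E
python3 -m creep '0.01 0 0.007 0 50;0.01 0 0.007 0 30;0.01 0 0.007 0 10;0.01 0 0.007 0 0;0.01 0 0.007 0 0;0.01 0 0.007 0 0;0.01 0 0.007 0 0;0.01 0 0.007 0 0;0.01 0 0.007 0 0;0.01 0 0.007 0 0'
python3 go.py .5158 .2003 .043 105.5
```

```text
[0.51668268 0.20068183 0.082     ]
time_s: 7.5
eef_pos: [0.5173, 0.2009, 0.0441]
eef_rot: [3.141, 0.0, 1.838]
wrist_force: [0.3, -0.3, 5.7]
opening: 0.149
finger_force: 58.3
pos [0.5173 0.2009 0.0441] yaw 105.33 F [ 0.3 -0.3  5.7] t 7.5
rows: [-0.001 -0.011  0.007 -0.002] q7 -0.69
```

```bash
cat > arc.py <<'E'
import sys
from h import *
np.set_printoptions(precision=3,suppress=True)
C=np.array([.5393,.1155]);s=manip.get_state();p=s["eef_pos"];a=s["eef_rot"][2]
v=p[:2]-C;l=np.arctan2(v[1],v[0]);F=s["wrist_force"]
t=np.array([np.sin(l),-np.cos(l)])
print("r",np.linalg.norm(v),"lever deg",np.degrees(l),"yaw",np.degrees(a),"F",F,"F along clockwise",F[:2]@t,"radial",F[:2]@v/np.linalg.norm(v),"torque",s["ft_torque"],"t",s["time_s"])
al=a-l
for th in np.linspace(float(sys.argv[1])/10,float(sys.argv[1]),10):
    print(np.round(th,3),np.round(np.array([np.cos(al+th)-np.cos(al),np.sin(al+th)-np.sin(al)])*.088/.15,3),round(th/(np.pi/2),3))
E
python3 arc.py .5
```

```text
r 0.08817588234576437 lever deg 104.43240528841511 yaw 105.3348324186221 F [ 0.323 -0.28   5.726] F along clockwise 0.24261188434614972 radial -0.3516622682282945 torque [-0.135  0.258 -0.079] t 7.5
0.05 [-0.001  0.029] 0.032
0.1 [-0.004  0.059] 0.064
0.15 [-0.008  0.088] 0.095
0.2 [-0.014  0.116] 0.127
0.25 [-0.021  0.145] 0.159
0.3 [-0.029  0.173] 0.191
0.35 [-0.039  0.201] 0.223
0.4 [-0.05   0.228] 0.255
0.45 [-0.062  0.254] 0.286
0.5 [-0.076  0.28 ] 0.318
```

```bash
python3 -m creep '-0.001 0.029 0 0.032 0;-0.004 0.059 0 0.064 0;-0.008 0.088 0 0.095 0;-0.014 0.116 0 0.127 0;-0.021 0.145 0 0.159 0;-0.029 0.173 0 0.191 0;-0.039 0.201 0 0.223 0;-0.05 0.228 0 0.255 0;-0.062 0.254 0 0.286 0;-0.062 0.254 0 0.286 0'
python3 arc.py .4
```

```text
time_s: 8.5
eef_pos: [0.5566, 0.2022, 0.0441]
eef_rot: [3.141, -0.0, 1.387]
wrist_force: [-0.7, -0.4, 5.4]
opening: 0.152
finger_force: 58.4
r 0.08838609667793554 lever deg 78.68798037615586 yaw 79.49624427127365 F [-0.66  -0.383  5.428] F along clockwise -0.5722798595825191 radial -0.5054977613899418 torque [-0.05   0.215 -0.108] t 8.5
0.04 [-0.001  0.023] 0.025
0.08 [-0.003  0.047] 0.051
0.12 [-0.005  0.07 ] 0.076
0.16 [-0.009  0.093] 0.102
0.2 [-0.013  0.116] 0.127
0.24 [-0.019  0.139] 0.153
0.28 [-0.025  0.162] 0.178
0.32 [-0.032  0.184] 0.204
0.36 [-0.041  0.206] 0.229
0.4 [-0.05   0.228] 0.255
```

```bash
python3 -m creep '-0.001 0.023 0 0.025 0;-0.003 0.047 0 0.051 0;-0.005 0.07 0 0.076 0;-0.009 0.093 0 0.102 0;-0.013 0.116 0 0.127 0;-0.019 0.139 0 0.153 0;-0.025 0.162 0 0.178 0;-0.032 0.184 0 0.204 0;-0.041 0.206 0 0.229 0;-0.05 0.228 0 0.255 0'
python3 arc.py .1
```

```text
time_s: 9.5
eef_pos: [0.5882, 0.1892, 0.0441]
eef_rot: [-3.141, -0.001, 0.988]
wrist_force: [-4.3, 0.5, 6.5]
opening: 0.149
finger_force: 58.6
r 0.08844132027953844 lever deg 56.43231192564064 yaw 56.608630622971155 F [-4.277  0.52   6.454] F along clockwise -3.851639304511506 radial -1.931338806519867 torque [0.121 0.594 0.006] t 9.5
0.01 [-0.     0.006] 0.006
0.02 [-0.     0.012] 0.013
0.03 [-0.     0.018] 0.019
0.04 [-0.001  0.023] 0.025
0.05 [-0.001  0.029] 0.032
0.06 [-0.001  0.035] 0.038
0.07 [-0.002  0.041] 0.045
0.08 [-0.002  0.047] 0.051
0.09 [-0.003  0.053] 0.057
0.1 [-0.003  0.059] 0.064
```

```bash
python3 -m creep '0 0.006 0 0.006 0;0 0.012 0 0.013 0;0 0.018 0 0.019 0;-0.001 0.023 0 0.025 0;-0.001 0.029 0 0.032 0;-0.001 0.035 0 0.038 0;-0.002 0.041 0 0.045 0;-0.002 0.047 0 0.051 0;-0.003 0.053 0 0.057 0;-0.003 0.053 0 0.057 0'
python3 arc.py .1
```

```text
time_s: 10.5
eef_pos: [0.5945, 0.1846, 0.0441]
eef_rot: [-3.141, -0.001, 0.9]
wrist_force: [-3.4, 0.5, 6.6]
opening: 0.145
finger_force: 58.5
r 0.08843451847665434 lever deg 51.34520867441339 yaw 51.54250393421228 F [-3.415  0.456  6.552] F along clockwise -2.9510464630495457 radial -1.7771266443516596 torque [ 0.17   0.575 -0.075] t 10.5
0.01 [-0.     0.006] 0.006
0.02 [-0.     0.012] 0.013
0.03 [-0.     0.018] 0.019
0.04 [-0.001  0.023] 0.025
0.05 [-0.001  0.029] 0.032
0.06 [-0.001  0.035] 0.038
0.07 [-0.002  0.041] 0.045
0.08 [-0.002  0.047] 0.051
0.09 [-0.003  0.053] 0.057
0.1 [-0.003  0.059] 0.064
```

```bash
python3 -m creep '0 0.006 0 0.006 0;0 0.012 0 0.013 0;0 0.018 0 0.019 0;-0.001 0.023 0 0.025 0;-0.001 0.027 0 0.029 0;-0.001 0.03 0 0.032 0;-0.001 0.033 0 0.035 0;-0.001 0.035 0 0.038 0;-0.001 0.035 0 0.038 0;-0.001 0.035 0 0.038 0'
python3 arc.py .05
```

```text
time_s: 11.5
eef_pos: [0.5981, 0.1815, 0.0441]
eef_rot: [-3.14, -0.0, 0.841]
wrist_force: [-3.6, 2.0, 6.7]
opening: 0.144
finger_force: 58.6
r 0.08842746235263117 lever deg 48.30823895296243 yaw 48.17248145944384 F [-3.592  1.953  6.739] F along clockwise -3.9809792827842925 radial -0.9311393352007348 torque [ 0.29   0.741 -0.001] t 11.5
0.005 [-0.     0.003] 0.003
0.01 [-0.     0.006] 0.006
0.015 [-0.     0.009] 0.01
0.02 [-0.     0.012] 0.013
0.025 [-0.     0.015] 0.016
0.03 [-0.     0.018] 0.019
0.035 [-0.     0.021] 0.022
0.04 [-0.     0.023] 0.025
0.045 [-0.001  0.026] 0.029
0.05 [-0.001  0.029] 0.032
```

```bash
python3 -m creep '0 0.003 0 0.003 0;0 0.006 0 0.006 0;0 0.009 0 0.01 0;0 0.012 0 0.013 0;0 0.015 0 0.016 0;0 0.017 0 0.018 0;0 0.019 0 0.02 0;0 0.019 0 0.02 0;0 0.019 0 0.02 0;0 0.019 0 0.02 0'
python3 arc.py .05
```

```text
time_s: 12.5
eef_pos: [0.5997, 0.18, 0.0441]
eef_rot: [-3.139, 0.0, 0.81]
wrist_force: [-5.1, 2.4, 6.4]
opening: 0.147
finger_force: 58.7
r 0.08842683893666328 lever deg 46.874440659344 yaw 46.405659055573345 F [-5.068  2.378  6.379] F along clockwise -5.3248372374338455 radial -1.7290416382005236 torque [0.383 1.022 0.066] t 12.5
0.005 [0.    0.003] 0.003
0.01 [0.    0.006] 0.006
0.015 [0.    0.009] 0.01
0.02 [-0.     0.012] 0.013
0.025 [-0.     0.015] 0.016
0.03 [-0.     0.018] 0.019
0.035 [-0.     0.021] 0.022
0.04 [-0.     0.023] 0.025
0.045 [-0.     0.026] 0.029
0.05 [-0.     0.029] 0.032
```

```bash
python3 -m creep '0 0.003 0 0.003 0;0 0.006 0 0.006 0;0 0.009 0 0.01 0;0 0.012 0 0.013 0;0 0.015 0 0.016 0;0 0.017 0 0.018 0;0 0.019 0 0.02 0;0 0.019 0 0.02 0;0 0.019 0 0.02 0;0 0.019 0 0.02 0'
python3 arc.py .05|head -1
```

```text
time_s: 13.5
eef_pos: [0.6013, 0.1785, 0.0441]
eef_rot: [-3.139, 0.0, 0.779]
wrist_force: [-6.8, 3.3, 7.9]
opening: 0.146
finger_force: 58.9
r 0.08843748437282918 lever deg 45.454334177158465 yaw 44.64114668546611 F [-6.798  3.344  7.857] F along clockwise -7.190463571674511 radial -2.3854043179817466 torque [0.571 1.271 0.127] t 13.5
```

```bash
python3 -m creep '0 0.003 0 0.003 0;0 0.006 0 0.006 0;0 0.01 0 0.01 0;0 0.014 0 0.013 0;0 0.018 0 0.016 0;0 0.022 0 0.018 0;0 0.026 0 0.02 0;0 0.028 0 0.02 0;0 0.028 0 0.02 0;0 0.028 0 0.02 0'
python3 arc.py .05|head -1
```

```text
time_s: 14.5
eef_pos: [0.6032, 0.1766, 0.0441]
eef_rot: [-3.137, 0.001, 0.749]
wrist_force: [-9.3, 5.4, 9.3]
opening: 0.149
finger_force: 59.2
r 0.08838515387549248 lever deg 43.696256418102735 yaw 42.89803213680403 F [-9.296  5.367  9.306] F along clockwise -10.301830328748636 radial -3.013500985719985 torque [0.931 1.831 0.106] t 14.5
```

```bash
python3 -m creep '0 0.003 0 0.003 0;0 0.006 0 0.006 0;0 0.01 0 0.008 0;0 0.014 0 0.01 0;0 0.017 0 0.01 0;0 0.019 0 0.01 0;0 0.02 0 0.01 0;0 0.02 0 0.01 0;0 0.02 0 0.01 0;0 0.02 0 0.01 0'
python3 arc.py .05|head -1
```

```text
time_s: 15.5
eef_pos: [0.6044, 0.1753, 0.044]
eef_rot: [-3.136, 0.002, 0.734]
wrist_force: [-11.8, 6.0, 11.2]
opening: 0.149
finger_force: 59.5
r 0.08837161249264822 lever deg 42.57145753977053 yaw 42.04311562535052 F [-11.773   6.04   11.163] F along clockwise -12.412226156455338 radial -4.5836323568249995 torque [1.204 2.237 0.068] t 15.5
```

The sleeve is tightened with 12.4 N. The lever has turned 1.08 rad, which matches contact at about 1.0. Releasing and lifting, then checking the jaws.

```bash
python3 -m creep '0 0.005 0 0 20;0 0 0 0 30;0 -0.005 0 0 40;0 -0.007 0 0 45;0 -0.007 -0.1 0 45;0 -0.007 -0.25 0 45;0 -0.007 -0.4 0 45;0 -0.007 -0.6 0 45;0 -0.007 -0.8 0 45;0 -0.007 -1 0 45'
python3 go.py .545 .03 .2 22.1
```

```text
time_s: 16.5
eef_pos: [0.6077, 0.1715, 0.1961]
eef_rot: [3.141, -0.001, 0.729]
wrist_force: [0.5, -0.3, 0.1]
opening: 0.528
finger_force: 0.0
pos [0.6077 0.1715 0.1961] yaw 41.77 F [ 0.5 -0.3  0.1] t 16.5
rows: [-0.94   0.425 -0.026  0.219] q7 -1.34
```

```bash
python3 -m creep '-0.1 0.05 0 0.02 60;-0.2 0.1 0 0.05 60;-0.3 0.15 0 0.08 70;-0.4 0.2 0 0.1 80;-0.5 0.25 0 0.13 80;-0.6 0.3 0 0.16 80;-0.7 0.34 0 0.19 80;-0.8 0.38 0 0.219 80;-0.9 0.42 0 0.219 80;-0.94 0.425 0 0.219 80'
python3 go.py .45 -.1665 .2 22.1
python3 - <<'E'
from h import *
d=manip.snapshot("wrist");t=manip.snapshot("top")
np.savez("w4.npz",**d);np.savez("t4.npz",**t)
a=np.hstack([cv2.resize(d["frame"][100:400,0:300],(500,500),interpolation=2),cv2.resize(t["frame"][200:275,265:310],(300,500),interpolation=2)])
cv2.imwrite("pics/c4.png",a[:,:,::-1])
E
```

```text
time_s: 17.5
eef_pos: [0.544, 0.0281, 0.1935]
eef_rot: [3.141, 0.001, 0.384]
wrist_force: [-0.4, 0.2, 0.3]
opening: 0.935
finger_force: 0.0
pos [0.544  0.0281 0.1935] yaw 21.99 F [-0.4  0.2  0.3] t 17.5
rows: [-1.067e+00  9.680e-01 -4.300e-02 -1.000e-03] q7 -1.41
```

View pics/c4.png

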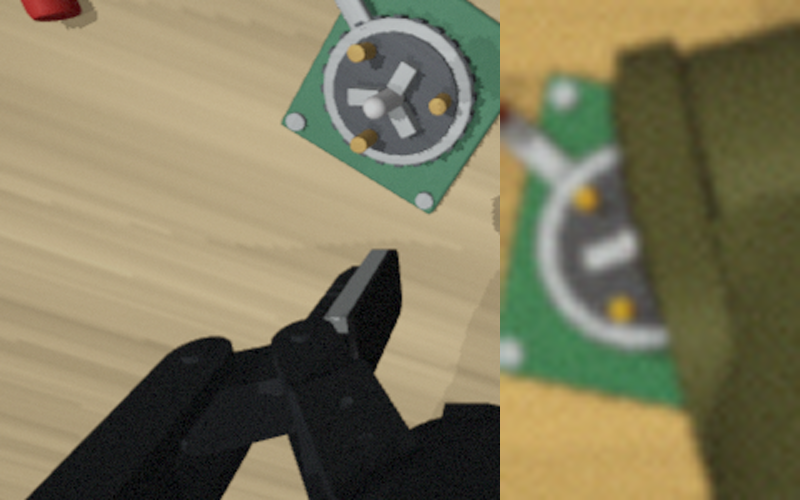

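The crop shows all three jaws against the upright pin, with the lever turned to about 43°. The pin tip is at wrist pixel (224,165). On to the cover.

```bash
python3 -m creep '-0.1 0.1 0 0 80;-0.2 0.2 0 0 80;-0.3 0.3 0 0 80;-0.42 0.42 0 0 80;-0.55 0.55 0 0 80;-0.7 0.7 0 0 80;-0.8 0.8 0 0 80;-0.9 0.9 0 0 80;-0.97 0.968 0 0 80;-1 0.968 0 0 80'
python3 - <<'E'
from h import *
d=dict(np.load("w4.npz"));print("pin",plane(d,224.4,164.8,.084),"w2 pin",plane(dict(np.load("w2.npz")),336.5,76.5,.084))
d=manip.snapshot("wrist");cover(d);np.savez("w5.npz",**d)
t=manip.snapshot("top");cover(t);cover(manip.snapshot("scene"))
E
python3 go.py .45 -.1665 .018 22.1
```

```text
time_s: 18.6
eef_pos: [0.4605, -0.1617, 0.1935]
eef_rot: [3.141, -0.0, 0.384]
wrist_force: [-0.2, 1.2, -0.2]
opening: 0.938
finger_force: 0.0
pin [0.54012776 0.11432528 0.084     ] w2 pin [0.5391741 0.1155212 0.084    ]
plate (319.0, 188.5) [ 448.6 -167.5] [74.9 77. ] 22.0
plate (401.92413330078125, 33.32865905761719) [ 626.4 -183. ] [76.1 76.5] 9.9
plate (383.423095703125, 207.61541748046875) [ 623.  -182.9] [75.1 75.3] 9.5
plate (277.015869140625, 254.45843505859375) [ 633.1 -182.7] [78.  77.6] 10.0
plate (234.0, 226.5) [ 457.5 -168.1] [76.4 78.9] 21.7
pos [ 0.4609 -0.1594  0.1936] yaw 22.16 F [1.  0.5 0.6] t 18.75
rows: [-8.50e-02  1.60e-02  1.17e+00  1.00e-03] q7 -1.0
```

```bash
python3 -m creep '-0.05 0.01 0.05 0 80;-0.093 0.018 0.1 0 80;-0.093 0.018 0.2 0 80;-0.093 0.018 0.35 0 80;-0.093 0.018 0.5 0 80;-0.093 0.018 0.65 0 80;-0.093 0.018 0.8 0 80;-0.093 0.018 0.9 0 80;-0.093 0.018 0.97 0 80;-0.093 0.018 1 0 80'
python3 go.py .449 -.1672 .019 22.1
python3 - <<'E'
from h import *
d=manip.snapshot("wrist");cv2.imwrite("pics/w6.png",d["frame"][:,:,::-1])
E
```

```text
time_s: 19.75
eef_pos: [0.4478, -0.168, 0.0423]
eef_rot: [-3.14, 0.001, 0.386]
wrist_force: [0.7, -0.6, 0.6]
opening: 0.935
finger_force: 0.0
pos [ 0.4478 -0.168   0.0423] yaw 22.11 F [ 0.7 -0.6  0.6] t 19.75
rows: [ 0.009 -0.002  0.156  0.   ] q7 -1.05
```

View pics/w6.png

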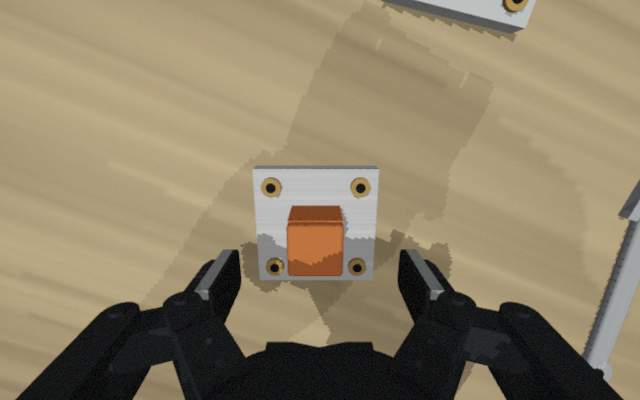

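The orange block at (315,248) is centred and square between the fingers. Descending and gripping.

```bash
python3 -m creep '0.005 0 0.05 0 80;0.009 0 0.1 0 80;0.009 0 0.14 0 80;0.009 0 0.152 0 75;0.009 0 0.152 0 50;0.009 0 0.152 0 30;0.009 0 0.152 0 15;0.009 0 0.152 0 15;0.009 0 0.152 0 15;0.009 0 0.152 0 15'
python3 go.py .449 -.1672 .13 22.1
```

```text
time_s: 20.8
eef_pos: [0.4499, -0.1677, 0.0211]
eef_rot: [3.141, -0.0, 0.386]
wrist_force: [-1.8, 0.9, 5.6]
opening: 0.34
finger_force: 60.3
pos [ 0.4499 -0.1677  0.0211] yaw 22.09 F [-1.8  0.9  5.6] t 20.8
rows: [-0.004 -0.006 -0.726 -0.   ] q7 -1.07
```

```bash
python3 -m creep '0 0 -0.03 0 15;0 0 -0.08 0 15;0 0 -0.15 0 15;0 0 -0.25 0 15;0 0 -0.4 0 15;0 0 -0.55 0 15;0 0 -0.7 0 15;0 0 -0.8 0 15;0 0 -0.86 0 15;0 0 -0.86 0 15'
python3 -m creep '0.05 -0.05 0 0 15;0.1 -0.12 0 0 15;0.15 -0.2 0 0 15;0.22 -0.3 0 0 15;0.3 -0.4 0 0 15;0.4 -0.5 0 0 15;0.48 -0.6 0 0 15;0.54 -0.7 0 0 15;0.6 -0.75 0 0 15;0.6 -0.76 0 0 15'
python3 go.py .5311 .1115 .15 22.1
python3 - <<'E'
from h import *
d=manip.snapshot("wrist");np.savez("w7.npz",**d);s=manip.get_state()
p=s["eef_pos"];a=s["eef_rot"][2];ux=np.array([np.cos(a),np.sin(a)]);uy=np.array([np.sin(a),-np.cos(a)])
for nm,lo,hi,dz in(("block",(7,150,60),(18,255,255),.046),("plate",(0,0,120),(179,45,255),.012)):
    m=mask(d,lo,hi);m[:, :200]=0;m[:,440:]=0;m[:120]=0
    for c in blobs(m,300):
        z=p[2]-.0211+dz;r=cv2.boundingRect(c);P=np.array([plane(d,*q,z)[:2]-p[:2] for q in c[:,0]]);print(nm,r,"tool x",(P@ux).min()*1e3,(P@ux).max()*1e3,"y",(P@uy).min()*1e3,(P@uy).max()*1e3)
cv2.imwrite("pics/w7.png",d["frame"][:,:,::-1])
E
```

```text
time_s: 21.8
eef_pos: [0.4503, -0.168, 0.1511]
eef_rot: [3.14, -0.002, 0.385]
wrist_force: [-0.8, -0.3, -3.8]
opening: 0.339
finger_force: 59.6
time_s: 22.8
eef_pos: [0.491, -0.0259, 0.1492]
eef_rot: [-3.141, -0.0, 0.389]
wrist_force: [-0.4, -1.1, -3.1]
opening: 0.341
finger_force: 59.6
pos [ 0.491  -0.0259  0.1492] yaw 22.29 F [-0.4 -1.1 -3.1] t 22.8
rows: [ 0.595 -0.746 -0.005  0.002] q7 -1.31
block (286, 222, 67, 82) tool x -12.109958176302836 29.16321658045253 y -14.769719987383896 14.954909740398868
plate (248, 176, 143, 97) tool x -15.894378797605652 42.00139390016058 y -38.40306067131179 38.49357290883704
```

View pics/w7.png

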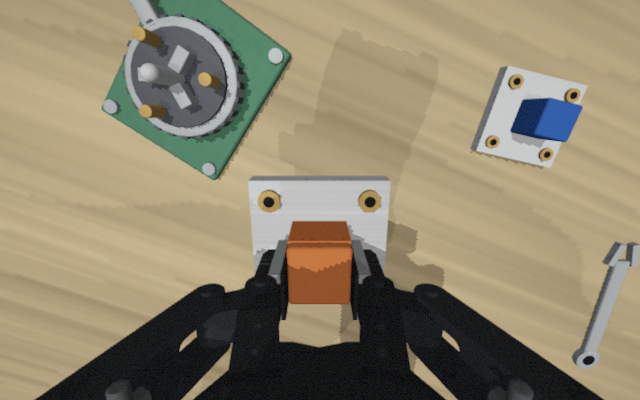

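The cover is held square. Its plate's top front edge is at row ~181, and the block's top face spans rows ~243 to 304. The pin tip is at (149,72).

```bash
python3 - <<'E'
from h import *
d=dict(np.load("w7.npz"));p=np.array([.491,-.0259,.1492]);a=.389;ux=np.array([np.cos(a),np.sin(a)])
for v,dz in((181,.012),(177,0.),(243,.046),(304,.046)): print(v,(plane(d,319,v,p[2]-.0211+dz)[:2]-p[:2])@ux*1e3)
f=cv2.cvtColor(d["frame"],cv2.COLOR_RGB2GRAY);print(f[172:186,319],d["frame"][236:250,319,0],d["frame"][298:310,319,0])
print("pin",plane(d,149,72.5,.084), plane(d,147,71,.084))
r=d["frame"][60:85,138:162].astype(int).sum(2)
for x in blobs((r>560).astype(np.uint8)*255,5):
    q=cv2.minEnclosingCircle(x);print(q[0][0]+138,q[0][1]+60,q[1],plane(d,q[0][0]+138,q[0][1]+60,.083))
E
python3 -m creep '0.05 -0.05 0 0 15;0.1 -0.12 0 0 15;0.15 -0.2 0 0 15;0.22 -0.3 0 0 15;0.3 -0.4 0 0 15;0.4 -0.5 0 0 15;0.48 -0.6 0 0 15;0.54 -0.7 0 0 15;0.59 -0.74 0 0 15;0.595 -0.746 0 0 15'
```

```text
181 38.18236144444914
177 37.663814678188665
243 18.10292535626458
304 -13.722501896297373
[157 153 154 145 129 123 120 119 149 183 192 192 194 195] [130 131 131 129 143 186 166 131 129 133 133 127 168 187] [146 146 148 144 146 134 165 176 174 175 175 175]
pin [0.53964836 0.11390419 0.084     ] [0.5400512  0.11532044 0.084     ]
145.0 70.5 5.590270042419434 [0.53975469 0.11715469 0.083     ]
time_s: 23.85
eef_pos: [0.5314, 0.1108, 0.1497]
eef_rot: [-3.141, -0.001, 0.388]
wrist_force: [0.2, 0.0, -3.0]
opening: 0.339
finger_force: 59.6
```

```bash
python3 -m creep '0 -0.002 0.04 0 15;-0.003 -0.004 0.09 0 15;-0.005 -0.004 0.14 0 15;-0.005 -0.004 0.19 0 15;-0.005 -0.004 0.23 0 15;-0.005 -0.004 0.25 0 15;-0.005 -0.004 0.265 0 15;-0.005 -0.004 0.275 0 15;-0.005 -0.004 0.28 0 15;-0.005 -0.004 0.28 0 15'
python3 go.py .5397 .1148 .107 22.1
```

```text
time_s: 24.85
eef_pos: [0.5301, 0.1092, 0.1078]
eef_rot: [3.142, -0.0, 0.386]
wrist_force: [0.2, -0.2, -2.4]
opening: 0.339
finger_force: 59.6
pos [0.5301 0.1092 0.1078] yaw 22.09 F [ 0.2 -0.2 -2.4] t 24.85
rows: [ 0.073 -0.01   0.005 -0.   ] q7 -1.59
```

```bash
python3 -m creep '0 -0.003 0.001 0 15;0 -0.006 0.002 0 15;0 -0.008 0.004 0 15;0 -0.008 0.006 0 15;0 -0.008 0.008 0 15;0 -0.008 0.01 0 15;0 -0.008 0.012 0 15;0 -0.008 0.012 0 15;0 -0.008 0.012 0 15;0 -0.008 0.012 0 15'
python3 go.py .5397 .1148 .107 22.1
```

```text
time_s: 25.85
eef_pos: [0.5298, 0.1105, 0.1066]
eef_rot: [3.141, -0.001, 0.386]
wrist_force: [-2.5, 0.1, 5.8]
opening: 0.342
finger_force: 60.7
pos [0.5298 0.1105 0.1066] yaw 22.09 F [-2.5  0.1  5.8] t 25.85
rows: [ 0.072 -0.002 -0.003 -0.   ] q7 -1.6
```

The cover rests on the tip; the vertical force went from -3 to +5.8 N. Sliding across.

```bash
python3 -m creep '0.007 0 -0.002 0 15;0.014 0 -0.002 0 15;0.021 0 -0.002 0 15;0.028 0 -0.002 0 15;0.035 0 -0.002 0 15;0.042 0 -0.002 0 15;0.049 0 -0.002 0 15;0.055 0 -0.002 0 15;0.06 0 -0.002 0 15;0.06 0 -0.002 0 15'
python3 go.py .5397 .1148 .107 22.1
```

```text
time_s: 26.85
eef_pos: [0.538, 0.1138, 0.1061]
eef_rot: [-3.141, 0.0, 0.385]
wrist_force: [0.3, 0.0, -2.6]
opening: 0.34
finger_force: 59.8
pos [0.538  0.1138 0.1061] yaw 22.09 F [ 0.3  0.  -2.6] t 26.85
rows: [ 0.013 -0.002 -0.006 -0.   ] q7 -1.6
```

The contact force is gone, so the bore has reached the tip. Lowering a little while centring.

```bash
python3 -m creep '0.003 0 0.004 0 15;0.006 0 0.008 0 15;0.008 0 0.012 0 15;0.009 0 0.016 0 15;0.009 0 0.02 0 15;0.009 0 0.024 0 15;0.009 0 0.027 0 15;0.009 0 0.03 0 15;0.009 0 0.03 0 15;0.009 0 0.03 0 15'
python3 go.py .5397 .1148 .107 22.1
```

```text
time_s: 27.85
eef_pos: [0.5392, 0.1143, 0.1017]
eef_rot: [-3.141, -0.0, 0.386]
wrist_force: [-0.8, 1.2, -2.7]
opening: 0.34
finger_force: 59.8
pos [0.5392 0.1143 0.1017] yaw 22.09 F [-0.8  1.2 -2.7] t 27.85
rows: [ 0.005 -0.002 -0.035 -0.   ] q7 -1.6
```

```bash
python3 -m creep '0.001 0 0.01 0 15;0.002 0 0.02 0 15;0.002 0 0.03 0 15;0.002 0 0.04 0 15;0.002 0 0.05 0 15;0.002 0 0.06 0 15;0.002 0 0.07 0 15;0.002 0 0.08 0 15;0.002 0 0.09 0 15;0.002 0 0.095 0 15'
python3 go.py .5397 .1148 .079 22.1
```

```text
time_s: 28.85
eef_pos: [0.5394, 0.1144, 0.0873]
eef_rot: [-3.141, 0.0, 0.386]
wrist_force: [-0.7, 1.4, -1.7]
opening: 0.34
finger_force: 59.8
pos [0.5394 0.1144 0.0873] yaw 22.09 F [-0.7  1.4 -1.7] t 28.85
rows: [ 0.003 -0.001  0.055 -0.   ] q7 -1.61
```

```bash
python3 -m creep '0 0 0.006 0 15;0 0 0.012 0 15;0 0 0.018 0 15;0 0 0.024 0 15;0 0 0.03 0 15;0 0 0.035 0 15;0 0 0.04 0 15;0 0 0.045 0 15;0 0 0.05 0 15;0 0 0.05 0 15'
python3 go.py .5397 .1148 .079 22.1
```

```text
time_s: 29.85
eef_pos: [0.5395, 0.1144, 0.0808]
eef_rot: [3.141, -0.001, 0.386]
wrist_force: [-2.4, 1.6, 9.3]
opening: 0.34
finger_force: 61.1
pos [0.5395 0.1144 0.0808] yaw 22.09 F [-2.4  1.6  9.3] t 29.85
rows: [ 0.002 -0.002  0.012 -0.   ] q7 -1.61
```

```bash
python3 -m creep '0 0 0.003 0 15;0 0 0.006 0 15;0 0 0.009 0 15;0 0 0.012 0 15;0 0 0.014 0 15;0 0 0.016 0 15;0 0 0.016 0 15;0 0 0.016 0 15;0 0 0.016 0 15;0 0 0.016 0 15'
python3 go.py .5397 .1148 .079 22.1
```

```text
time_s: 30.85
eef_pos: [0.5396, 0.1145, 0.0791]
eef_rot: [3.141, -0.001, 0.386]
wrist_force: [-5.5, 1.1, 14.8]
opening: 0.342
finger_force: 62.0
pos [0.5396 0.1145 0.0791] yaw 22.09 F [-5.5  1.1 14.8] t 30.85
rows: [ 0.002 -0.002  0.    -0.   ] q7 -1.61
```

```bash
python3 -m creep '0 0 0.002 0 15;0 0 0.004 0 15;0 0 0.006 0 15;0 0 0.006 0 15;0 0 0.006 0 15;0 0 0.006 0 15;0 0 0.006 0 15;0 0 0.006 0 15;0 0 0.006 0 15;0 0 0.006 0 15'
python3 go.py .5397 .1148 .079 22.1
```

```text
time_s: 31.85
eef_pos: [0.5397, 0.1145, 0.079]
eef_rot: [3.141, -0.002, 0.385]
wrist_force: [-7.6, 0.6, 22.9]
opening: 0.338
finger_force: 63.1
pos [0.5397 0.1145 0.079 ] yaw 22.09 F [-7.6  0.6 22.9] t 31.85
rows: [ 0.001 -0.002 -0.    -0.   ] q7 -1.61
```

The stop is reached: height no longer changes while the force rose to 23 N. I'm easing off slightly, then a last look.

```bash
python3 -m creep '0 0 -0.001 0 15;0 0 -0.002 0 15;0 0 -0.002 0 15;0 0 -0.002 0 15;0 0 -0.002 0 15;0 0 -0.002 0 15;0 0 -0.002 0 15;0 0 -0.002 0 15;0 0 -0.002 0 15;0 0 -0.002 0 15'
python3 go.py .5397 .1148 .079 22.1
python3 - <<'E'
from h import *
a=manip.snapshot("scene")["frame"][130:230,260:400];b=manip.snapshot("wrist")["frame"]
cv2.imwrite("pics/f.png",np.hstack([cv2.resize(a,(420,300),interpolation=2),cv2.resize(b,(380,300))])[:,:,::-1])
E
```

```text
time_s: 32.85
eef_pos: [0.5397, 0.1145, 0.079]
eef_rot: [3.141, -0.002, 0.385]
wrist_force: [-6.7, -0.3, 20.3]
opening: 0.337
finger_force: 62.7
pos [0.5397 0.1145 0.079 ] yaw 22.08 F [-6.7 -0.3 20.3] t 32.85
rows: [ 0.001 -0.002  0.    -0.   ] q7 -1.61
```

View pics/f.png

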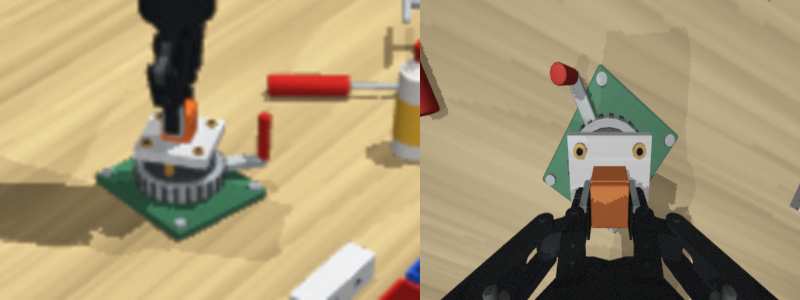

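The cover sits level and low over the chuck, held by its orange block at crop (180,130). The post is turned to the right at (263,135), and everything else in view is undisturbed.

```bash
python3 -c "
from plant import manip;print(manip.close_job())"
```

```text
the job is handed in; nothing more can be done
None
```

The job is handed in at about 33 s: the jaws grip the pin (12 N at the post, sleeve turned about 1.1 rad), and the orange cover is on the pin, still gripped and holding the plungers at their stop with about 20 N; the judge's verdict was not shown.

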